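Feed a board between the guide posts to the jig's stop

ROBOT

A 6-joint arm with a two-finger parallel gripper is mounted at the origin on a cart in front of the work surface, level with it; the furniture and walls round the work are solid. World frame = base frame: x ahead of the robot, y to its left, z up, the work surface at z = 0. Lengths are in m, angles in rad, forces in N, time in s.
With the tool pointing down it reaches from about 0.3 to 0.875 m from the base axis. Payload 6.4 kg.
Tool frame: the origin (TCP) lies on the centre line of the jaws, within the pads' length; the fingertips stand 22 mm ahead of it and the grasp point (between the pads) lies 3 mm ahead of it; z points along the fingers, y is the line along which they close (so a half turn about z gives the same grasp; the last joint's range is limited). The gripper opens to 85 mm and grips with 20 to 120 N. Pads are 22 mm wide; open, the fingers measure 114 mm over their backs; the gripper's body (76 mm by 85 mm) begins 54 mm behind the grasp point. The pads swing forward as they close: fully open they stand 13 mm farther back than shut.
Start: joints at [1.058, 0.181, 1.607, -0, 1.354, -0.206], TCP at [0.174, 0.548, 0.253] pointing down, gripper open.
Joint ranges: [-2.99, 2.99], [-0.89, 2.07], [0.3, 2.58], [-1.14, 4.28], [0, 2.63], [-3.12, 3.12]. Speed limits (rad/s): [2.57, 2.57, 3.01, 3.14, 3.14, 3.14].

INTERFACE

Orientations are given as a unit quaternion [w, x, y, z].
In Python, from bench import ctrl gives the robot as it stands. The module is installed in compiled form; this text tells all that it offers.
- The arm moves only by the tool servo_tool, never from a script. Its argument "commands" is a list of rows, each a list of 3 entries, a list of its own where there are three numbers: the shift along the tool's x, y, z in mm, then the turn about the tool's z in rad, then the finger opening in mm, from 0 to 85.4. In form: [[[dx, dy, dz], turn, jaw], ...]. A call has 1 to 20 rows; each row shifts and turns the commanded pose from where the row before left it, along the tool's axes as they then stand; what a row does not reach is not made up. A row lasts 1/8 s, in which the tool goes at most 62.5 mm and 10.7 degrees, less where a joint would pass 70% of its speed; a pose out of reach is approached as far as the arm can. A call with a gripper value outside its range is refused whole. The fingers move at their own pace and stop on an object; the grip force is fixed at half the most. Time passes only in rows, so rows that do not move let the fingers close. It gives the time, the measured TCP pose, the force, the opening and the grip force at its end, in the units of the state.
- ctrl.get_obs(): the state, without advancing time (a new reading comes with each control period).
- ctrl.camera(name): name is "side" or "top" or "wrist"; returns a dict with "color" (384x512x3 uint8, red, green, blue), "z_map" (384x512 float32, m along the optical axis (not along the pixel's ray), 0 where there is no reading), "fx", "fy", "cx", "cy" (pixels), "R" (3x3) and "t" (3): a world point X has camera coordinates R X + t. Camera axes: x right, y down, z forward; pixel columns grow to the right and rows downward; lengths in m; the calibration is good to about 2 mm. A picture is of the moment at which its call begins.
- ctrl.hand_in(): hands the job in; it is judged then, once.
The state is a dict: "time_s": time; "q": joint angles; "dq": joint speeds; "joint_efforts": joint torques, N m; "eef_pos": TCP position; "eef_rot": TCP orientation; "wrist_force": force on the tool from outside, world axes, zero at the start; "torque": the same for the moment, N m; "opening": opening from 0.0 (shut) to 1.0 (fully open); "grasp_force": force on a finger pad.
Only numpy, scipy, OpenCV 4.12 (cv2) and the standard library are available. Lean on these libraries where they do the work, as an engineer would, in place of code of your own. Each camera call takes 0.05 s, during which the arm holds its last target. There are 200 camera calls.

TASK

Push the flat beech board end first through the narrow gap between the two steel guide posts of the plywood jig, until its leading end lies flat against the stop at the far end of the jig. Only push it with the fingers: the board stays down on the bench the whole time and is never lifted. Leave the pine block, the sanding block and the chisel where they are.

Things in the scene. Friction and masses are not known exactly. Their poses are not given: they have to be found in the camera images.
- blank: The flat beech board to be pushed: a plain rectangular brown offcut, 60 (x) x 120 (y) x 20 (z) mm, about 0.12 kg, loose and lying flat on the bench to the right of the jig. Origin at the centre of its underside; y runs along its length (either end may lead), z up.
- jig: Low fixed U-shaped plywood jig on the bench, no floor, so the board slides on the bench. Origin on the bench midway between its steel posts; y is the feed direction from the open mouth (robot's right) to the stop, x across, z up. Plywood arms 24 mm high run from y = -22 mm to the stop, inner faces at x = +-45 mm, outer at +-77 mm; screw heads stand 5 mm above them.
- gap_mid (a point): Point on the bench midway between the two guide posts (the jig's origin and axes). The posts are upright steel rounds 22 mm in diameter, 36 mm high, centred at x = +-44 mm, leaving a gap of 66 mm. When the board is against the stop, 20 mm of its length still stands out before the posts' centre line.
- stop_face (a point): Middle of the stop's face (aluminium strip on the cross bar) at bench level, 100 mm in the jig's +y from gap_mid, axes as the jig's. The bar is 24 mm high and reaches from y = 100 to 136 mm in the jig. The seated board's centre is 60 mm before this face.
- pine_block: Bystander: light pine offcut 44 x 110 x 44 mm, loose, on the left of the bench; origin at the centre of its underside.
- sanding: Bystander: cork sanding block with red paper, 61 x 111 x 34 mm, loose, at the right of the work; origin at the centre of its underside.
- chisel: Bystander: chisel with a red handle, 28 x 237 x 29 mm, loose, beyond the work; origin at the middle of its underside.

How it is judged:
On the way:
1. the board's leading end is pushed in between the guide posts, flat on the bench (y of blank in the frame of jig between -0.05 and 0.03 m and x of blank in the frame of jig between -0.012 and 0.012 m and angle between the y axis of blank and the y axis of jig, either way round below 0.25 rad and height (world z) of blank below 0.005 m), for 0.05 s.
At the end, for the whole second after the job is handed in: The board lies flat and at rest, its end against the stop: its centre 56 to 64 mm before the stop face and within 10 mm of the jig's centre line, its length within 0.06 rad of the feed direction; pine block, sanding block and chisel within 20 mm of where they stood (y of blank in the frame of stop_face between -0.064 and -0.056 m and x of blank in the frame of jig between -0.01 and 0.01 m and angle between the y axis of blank and the y axis of jig, either way round below 0.06 rad and height (world z) of blank below 0.004 m and angle between blank's own z axis and vertical below 0.04 rad and linear speed of blank below 0.01 m/s and not (distance of pine_block from where it was at the start of the episode above 0.02 m) and not (distance of sanding from where it was at the start of the episode above 0.02 m) and not (distance of chisel from where it was at the start of the episode above 0.02 m)); the robot touches nothing.
It fails at once if the board is lifted or tipped off the bench (height (world z) of blank above 0.01 m or angle between blank's own z axis and vertical above 0.2 rad).
It fails at once if the pine block, sanding block or chisel is moved by more than 20 mm (distance of any of pine_block, sanding, chisel from where it was at the start of the episode above 0.02 m).
It also fails if it takes over 67 s, if anything falls off the work surface, if the arm or the gripper's body presses on something with over 40 N, if the wrist force passes 120 N, or if a joint passes its speed limit or range.

## Working session

There is one attempt and no reset: what is moved stays moved. The work goes in short steps, Python scripts to look and compute and a tool call to move; the robot and the scene stay as the last step left them, time stands still between calls to the robot, and variables do not carry over. Pictures are saved under pics/ and viewed, at most 10 in all, crops included, and the job is handed in when it is done.

Besides the shell and the picture viewer there is one more tool, called after "Request:" as name(argument=value, ...) on one line, values as JSON. servo_tool: Moves the arm, as the interface text tells. Its arguments: {"type":"object","properties":{"commands":{"type":"array"}},"required":["commands"]}

```bash
mkdir -p pics; python3 - <<'E'
from bench import ctrl
import cv2,numpy as np
ims=[]
for n in("top","side"):
    c=ctrl.camera(n); cv2.imwrite(f"pics/{n}0.png",c["color"][:,:,::-1]); np.savez(f"{n}0.npz",**c)
    print(n,c["fx"],c["cx"],c["cy"],c["R"].round(3).tolist(),c["t"].round(3))
o=ctrl.get_obs();print(o)
E
```

```text
top 369.8908445819116 247.07284030293357 190.75171696349116 [[-0.013, -1.0, 0.022], [-0.996, 0.01, -0.092], [0.091, -0.023, -0.996]] [-0.047  0.61   1.273]
side 458.70218496951384 260.69625896171743 192.83988960836834 [[0.996, -0.086, -0.018], [-0.057, -0.475, -0.878], [0.067, 0.876, -0.478]] [-0.609  0.064  1.559]
{'time_s': 0.1, 'q': array([ 1.05773482e+00,  1.81462472e-01,  1.60791077e+00,  1.23318970e-06,
        1.35379208e+00, -2.06300317e-01]), 'dq': array([ 0.00097915, -0.00095803, -0.00224885, -0.00062258, -0.00049214,
        0.00036732]), 'joint_efforts': array([ 1.13080673e-04, -4.45875156e+01, -3.52235055e+01, -2.63120164e-04,
        4.23824953e-03,  6.05527634e-05]), 'eef_pos': array([0.17338626, 0.54775214, 0.25247528]), 'eef_rot': array([-2.77334177e-04,  1.52779992e-01,  9.88259913e-01, -7.35804756e-04]), 'wrist_force': array([-1.03025443,  0.08821668, -0.54258524]), 'torque': array([0.00230463, 0.00325468, 0.00504252]), 'grasp_force': 0.0, 'opening': 1.0029314223945944}
```

View pics/top0.png

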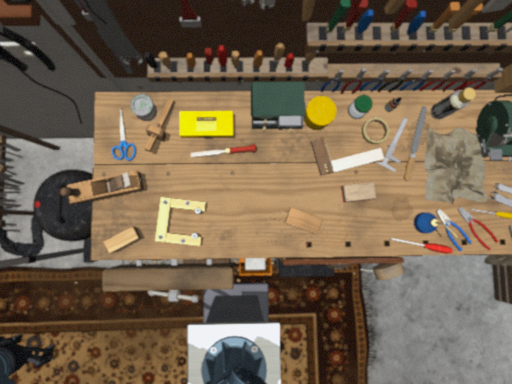

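View pics/side0.png

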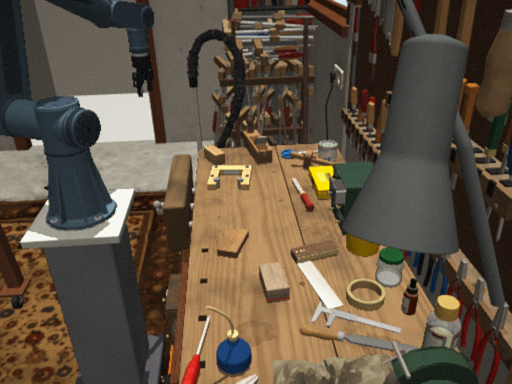

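The top view shows the jig as a yellow U at about (180,221), with its mouth to the right. The board is at (304,219) and tilted, the sanding block at (358,191), the pine block at (121,240) and the chisel at (225,151). The side view agrees.

```bash
cat > h.py <<'E'
import numpy as np,cv2
def world(c):
    v,u=np.mgrid[:384,:512]; z=c["z_map"]
    P=np.stack([(u-c["cx"])/c["fx"]*z,(v-c["cy"])/c["fy"]*z,z],-1)
    return (P-c["t"])@c["R"]      # R^T (P-t)
def ray(c,px,h):                  # pixels (n,2) onto plane z=h
    px=np.atleast_2d(px).astype(float)
    d=np.c_[(px[:,0]-c["cx"])/c["fx"],(px[:,1]-c["cy"])/c["fy"],np.ones(len(px))]@c["R"]
    o=-c["R"].T@c["t"]
    return o+d*((h-o[2])/d[:,2])[:,None]
E
python3 - <<'E'
from h import *
for n in("top","side"):
    c=dict(np.load(n+"0.npz")); W=world(c)
    col=c["color"]
    b=(W[...,0]>.3)&(W[...,0]<.7)&(W[...,1]>-.5)&(W[...,1]<.5)&(c["z_map"]>0)
    print(n,"bench h",np.percentile(W[b][:,2],[5,25,50,75,95]).round(4))
    m=(b&(W[...,2]>.010)&(W[...,2]<.06)).astype(np.uint8)
    k,l,s,ce=cv2.connectedComponentsWithStats(m)
    for i in range(1,k):
        if s[i,4]<60: continue
        q=W[l==i]; r=cv2.minAreaRect(q[:,:2].astype(np.float32)*1000)
        print(ce[i].round(1),s[i,4],"z",np.percentile(q[:,2],[10,50,95]).round(3),"ctr",np.round(r[0],1),"sz",np.round(r[1],1),"ang",round(r[2],1), "rgb",np.median(col[l==i],0))
c=dict(np.load("top0.npz"))["color"]
cv2.imwrite("pics/crop.png",cv2.resize(c[175:260,95:385,::-1],None,fx=2.7,fy=2.7,interpolation=cv2.INTER_CUBIC))
E
```

```text
top bench h [-0.0494 -0.0015  0.0009  0.0036  0.0379]
[325.9 168.9] 119 z [0.018 0.023 0.027] ctr [ 687.6 -339.3] sz [33.2 49.5] ang 11.1 rgb [136. 110.  86.]
[111.9 186.2] 840 z [0.021 0.053 0.059] ctr [634.1 410.5] sz [ 65.4 194.2] ang 11.2 rgb [124.   96.5  69. ]
[358.1 191.3] 534 z [0.031 0.035 0.04 ] ctr [ 603.6 -448.5] sz [ 59.8 107.1] ang 5.8 rgb [198. 175. 145.]
[176.8 220.7] 1172 z [0.021 0.025 0.033] ctr [507.3 181.6] sz [160.1 154. ] ang 82.8 rgb [238. 229. 162.]
[303.8 220.1] 578 z [0.017 0.021 0.025] ctr [ 504.4 -253. ] sz [119.8  59.9] ang 69.6 rgb [193. 150. 104.]
[122.2 239.2] 483 z [0.036 0.044 0.049] ctr [446.9 378. ] sz [ 44.8 112.6] ang 27.2 rgb [224. 185. 129.]
side bench h [-0.095  -0.0013  0.0003  0.0022  0.0344]
[258.2 148. ] 445 z [0.017 0.046 0.059] ctr [635.7 406. ] sz [ 65.8 201.8] ang 11.4 rgb [79. 62. 43.]
[213.9 152.9] 264 z [0.017 0.039 0.047] ctr [446.4 379.5] sz [ 48.9 123.2] ang 28.2 rgb [125.   98.5  64. ]
[229.8 173.9] 596 z [0.016 0.024 0.032] ctr [508.5 181.4] sz [171.9 153.9] ang 83.2 rgb [226.  193.5 131. ]
[232.5 240.6] 547 z [0.016 0.02  0.023] ctr [ 505.3 -253. ] sz [127.8  62.1] ang 69.5 rgb [192. 142.  90.]
[297.  252.7] 144 z [0.013 0.021 0.025] ctr [ 687.4 -340.1] sz [31.7 52.6] ang 11.7 rgb [129.   99.   70.5]
[272.4 275.4] 620 z [0.032 0.034 0.037] ctr [ 605.1 -448.7] sz [ 61.  106.4] ang 5.4 rgb [200. 172. 136.]
```

View pics/crop.png

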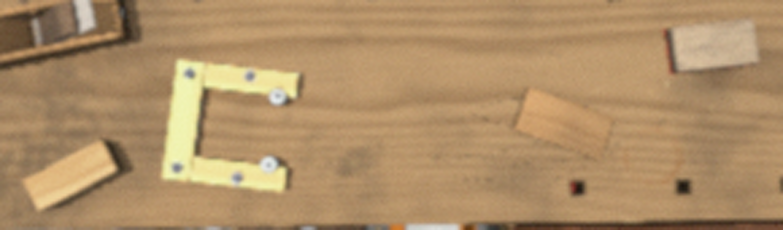

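The crop shows the posts at crop (278,97) and (268,164), the board at (563,122), and clear bench between the board and the jig mouth. The measured sizes match those given. Next I check the jig frame against the posts and the arm edges.

```bash
cat >> h.py <<'E'
def comp(c,near,lo=.010,hi=.06):
    W=world(c); b=(W[...,0]>.3)&(W[...,0]<.7)&(np.abs(W[...,1])<.6)&(c["z_map"]>0)
    k,l,s,ce=cv2.connectedComponentsWithStats((b&(W[...,2]>lo)&(W[...,2]<hi)).astype(np.uint8))
    i=min((i for i in range(1,k) if s[i,4]>60),key=lambda i:np.hypot(*(W[l==i][:,:2].mean(0)-near)))
    return W,l==i
def tojig(p,O,a):  # a: jig y-axis angle from world x
    d=np.asarray(p)-O; return np.array([d@[np.sin(a),-np.cos(a)],d@[np.cos(a),np.sin(a)]])
E
python3 - <<'E'
from h import *
c=dict(np.load("top0.npz")); W,m=comp(c,[.507,.18])
col=c["color"].astype(int)
# posts: grey pixels within jig neighbourhood
sat=col.max(2)-col.min(2)
g=((sat<45)&(col.max(2)>120)&cv2.dilate(m.astype(np.uint8),np.ones((7,7))).astype(bool)).astype(np.uint8)
k,l,s,ce=cv2.connectedComponentsWithStats(g)
P=[]
for i in range(1,k):
    if s[i,4]>=4: print(ce[i].round(1),s[i,4],(ray(c,ce[i],.036)[0]*1000).round(1))
# outline edges via colour mask of plywood
y=((col[...,0]>200)&(col[...,0]-col[...,2]>50)&cv2.dilate(m.astype(np.uint8),np.ones((5,5))).astype(bool)).astype(np.uint8)
q=np.argwhere(y)[:,::-1]; X=ray(c,q,.024)[:,:2]*1000
print(cv2.minAreaRect(X.astype(np.float32)))
for n in("top","side"):
    c=dict(np.load(n+"0.npz")); W,m=comp(c,[.505,-.253]); X=W[m]*1000
    print(n,"board mean",X.mean(0).round(1),"pca",np.degrees(np.arctan2(*np.linalg.eigh(np.cov(X[:,:2].T))[1][::-1,1]))%180)
E
```

```text
[164.5 201.5] 16 [574.5 233.7  36. ]
[186.8 202.5] 13 [570.  156.4  36. ]
[197.4 210.6] 35 [541.6 119.7  36. ]
[194.3 235.3] 35 [456.6 130.6  36. ]
[160.1 236.4] 17 [454.3 247.8  36. ]
[182.1 240.7] 16 [438.7 172.3  36. ]
((506.6668701171875, 182.81607055664062), (158.3446044921875, 158.06881713867188), 82.9586181640625)
top board mean [ 504.3 -252.4   20.8] pca 69.27995170068459
side board mean [ 505.2 -259.4   19.4] pca 69.44995473430133
```

Request:
servo_tool(commands=[[[0,-30,0],-0.1,70],[[0,-50,0],-0.085,70],[[0,-50,0],0,70],[[0,-50,0],0,70],[[0,-50,0],0,70],[[0,-50,0],0,70]])

```text
time_s: 0.85
eef_pos: [0.1294, 0.2706, 0.2529]
eef_rot: [-0.0, 0.06, 0.998, -0.0]
wrist_force: [1.4, -0.3, -0.1]
opening: 0.823
grasp_force: 0.0
```

The posts at (541.6,119.7) and (456.6,130.6) put the jig origin at about (500,125) mm, with the feed direction at 83° from world x. The board's long axis is at 69.4°.

Request:
servo_tool(commands=[[[-40,0,0],0,70],[[-40,0,0],0,70],[[-40,0,0],0,70],[[-40,0,0],0,70],[[-29,-40,0],0,70],[[-29,-40,0],0,70],[[-29,-40,0],0,70],[[-29,-40,0],0,70],[[-29,-40,0],0,70],[[-29,-40,0],0,70],[[-29,-40,0],0,70],[[-29,-40,0],0,70],[[-29,-40,0],0,70],[[-29,-40,0],0,70],[[-29,-40,0],0,70],[[-29,-40,0],0,70],[[0,0,0],0,70],[[0,0,0],0,70]])

```text
time_s: 3.1
eef_pos: [0.5754, -0.2655, 0.2524]
eef_rot: [-0.001, 0.061, 0.998, 0.001]
wrist_force: [-0.3, 0.4, 0.2]
opening: 0.817
grasp_force: 0.0
```

Request:
servo_tool(commands=[[[0,0,30],0,70],[[0,0,40],0,70],[[0,0,40],0,70],[[0,0,40],0,70],[[0,0,30],0,70],[[0,0,20],0,70],[[0,0,12],0,70],[[0,0,0],0,70],[[0,0,0],0,70]])

```text
time_s: 4.22
eef_pos: [0.5767, -0.2665, 0.0426]
eef_rot: [0.001, 0.061, 0.998, -0.001]
wrist_force: [0.2, -0.7, 0.1]
opening: 0.823
grasp_force: 0.0
```

```bash
python3 - <<'E'
from h import *
from bench import ctrl
c=ctrl.camera("side");W=world(c);p=ctrl.get_obs()["eef_pos"];print(p)
d=W[...,:2]-p[:2]
m=(np.abs(d[...,0])<.03)&(np.abs(d[...,1])<.075)&(W[...,2]>.006)&(c["z_map"]>0)
X=W[m]*1000
for s in(d[...,1]<-.02,d[...,1]>.02):
    q=W[m&s]*1000; print(len(q),np.percentile(q[:,2],[0,1,3,10]).round(1)); lo=q[q[:,2]<60]; print(lo.min(0).round(),lo.max(0).round())
v,u=np.where(m); cv2.imwrite("pics/s1.png",cv2.resize(c["color"][150:320,180:380,::-1],None,fx=3.5,fy=3.5,interpolation=cv2.INTER_CUBIC))
E
```

```text
[ 0.57679992 -0.26664483  0.04270615]
2089 [ 29.9  41.6  59.2 115.9]
[ 563. -317.   30.] [ 584. -303.   60.]
451 [  6.4  13.3  20.1 366.8]
[ 547. -233.    6.] [ 593. -204.   60.]
```

View pics/s1.png

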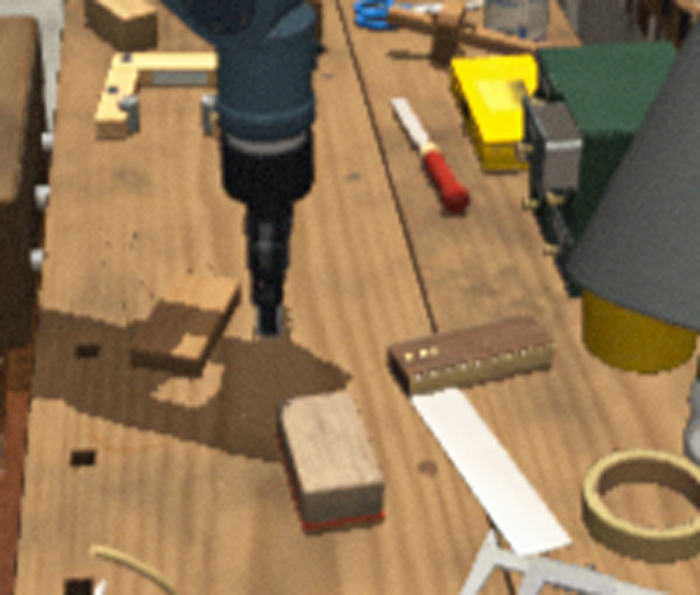

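The fingers are 30 mm above the bench at this height, clear of the board to their left at crop (185,320). I go down 23 mm and push sideways.

Request:
servo_tool(commands=[[[0,0,12],0,70],[[0,0,11],0,70],[[5,0,0],0,70],[[6,0,0],0,70],[[6,0,0],0,70],[[5,0,0],0,70],[[5,0,0],0,70],[[5,0,0],0,70],[[5,0,0],0,70],[[5,0,0],0,70],[[5,0,0],0,70],[[5,0,0],0,70],[[5,0,0],0,70],[[5,0,0],0,70],[[5,0,0],0,70],[[5,0,0],0,70],[[4,0,0],0,70],[[3,0,0],0,70],[[2,0,0],0,70],[[0,0,0],0,70]])

```text
time_s: 6.78
eef_pos: [0.4952, -0.2561, 0.0182]
eef_rot: [-0.0, 0.061, 0.998, 0.0]
wrist_force: [0.7, -0.8, 0.2]
opening: 0.819
grasp_force: 0.3
```

Request:
servo_tool(commands=[[[0,0,0],0,70],[[-8,0,0],0,70],[[-12,0,0],0,70],[[0,0,-30],0,70],[[0,0,-40],0,70],[[0,-40,-40],-0.15,45],[[0,-45,0],0.15,45],[[0,-45,0],0,45],[[0,0,0],0,45]])

```text
time_s: 7.9
eef_pos: [0.5063, -0.3915, 0.1286]
eef_rot: [0.0, 0.062, 0.998, -0.001]
wrist_force: [0.9, 0.9, 0.5]
opening: 0.523
grasp_force: 0.0
```

```bash
cat > look.py <<'E'
from h import *
from bench import ctrl
import sys
O=np.array([.5,.125]);a=np.radians(83)
near=np.array([float(sys.argv[1]),float(sys.argv[2])])
for n in("top","side"):
    c=ctrl.camera(n)
    cv2.imwrite(f"pics/{n}_{sys.argv[3]}.png",c["color"][:,:,::-1]); np.savez(f"{n}_{sys.argv[3]}.npz",**c)
    W,m=comp(c,near,.010,.03); X=W[m]
    r=cv2.minAreaRect(X[:,:2].astype(np.float32)*1000)
    print(n,np.round(r[0],1),np.round(r[1],1),round(r[2],1),"jig mm",(tojig(np.array(r[0])/1000,O,a)*1000).round(1))
o=ctrl.get_obs();print(o["time_s"],o["eef_pos"].round(4),(tojig(o["eef_pos"][:2],O,a)*1000).round(1),o["eef_rot"].round(3),o["wrist_force"].round(1))
E
python3 look.py .455 -.25 a
```

```text
top [ 453.7 -254.6] [121.1  59.9] 83.0 jig mm [ 3.000e-01 -3.824e+02]
side [ 454.  -256.7] [124.  61.] 83.6 jig mm [   0.9 -384.5]
8.0 [ 0.5065 -0.388   0.1278] [  68.9 -508.4] [-0.     0.061  0.998  0.   ] [-0.4  0.4 -0.3]
```

The board now lies at jig x ≈ 0.5 mm and aligned with the feed direction to within about 0.5°. Next I turn the tool and go behind its rear end.

Request:
servo_tool(commands=[[[22,11,0],0,30],[[23,11,0],0,30],[[23.5,11,0],0,30],[[0,0,0],0.1745,30],[[0,0,0],0.1745,30],[[0,0,0],0.1745,30],[[0,0,0],0.1745,30],[[0,0,0],0.1745,30],[[0,0,0],0.1745,30],[[0,0,0],0.1745,30],[[0,0,0],0.1745,30],[[0,0,0],0.1748,30],[[0,0,30],0,30],[[0,0,30],0,30],[[0,0,25],0,30],[[0,0,0],0,30],[[0,0,0],0,30]])

```text
time_s: 10.12
eef_pos: [0.4431, -0.3466, 0.0442]
eef_rot: [0.0, 0.748, 0.663, 0.0]
wrist_force: [-0.3, 0.3, 0.5]
opening: 0.354
grasp_force: 0.0
```

```bash
python3 look.py .455 -.25 b; python3 - <<'E'
from h import *
c=dict(np.load("side_b.npz"));W=world(c)
m=(np.abs(W[...,0]-.442)<.05)&(np.abs(W[...,1]+.346)<.03)&(W[...,2]>.008)&(W[...,2]<.07)
q=W[m]*1000;print(len(q),np.percentile(q,[0,1,5,50,95,100],axis=0).round(0))
E
```

```text
top [ 453.6 -254.9] [120.5  59.9] 83.0 jig mm [ 2.000e-01 -3.827e+02]
side [ 439.2 -279.3] [28.5 74.3] 6.9 jig mm [ -11.1 -408.7]
10.225 [ 0.4433 -0.3474  0.0447] [   1.3 -475.8] [ 0.001  0.749  0.663 -0.   ] [-0.5 -0.1  0.1]
159 [[ 400. -365.   11.]
 [ 407. -363.   18.]
 [ 415. -362.   28.]
 [ 430. -355.   49.]
 [ 472. -343.   69.]
 [ 476. -316.   70.]]
```

Request:
servo_tool(commands=[[[0,0,10],0,30],[[0,0,8],0,30],[[6,0,0],0,30],[[6,0,0],0,30],[[6,0,0],0,30],[[6,0,0],0,30],[[8,0,0],0,30],[[9,0,0],0,30],[[9,0,0],0,30],[[9,0,0],0,30],[[9,0,0],0,30],[[9,0,0],0,30],[[9,0,0],0,30],[[9,0,0],0,30],[[9,0,0],0,30],[[9,0,0],0,30],[[9,0,0],0,30],[[7,0,0],0,30],[[4,0,0],0,30],[[0,0,0],0,30]])

```text
time_s: 12.72
eef_pos: [0.4582, -0.2141, 0.025]
eef_rot: [-0.001, 0.749, 0.663, 0.0]
wrist_force: [0.6, 0.6, -0.0]
opening: 0.352
grasp_force: 0.0
```

```bash
cat >> look.py <<'E'
# board by beech top pixels away from gripper: leading end via rect of points ahead of the tool
e=tojig(o["eef_pos"][:2],O,a)
for n in("top","side"):
    c=dict(np.load(f"{n}_{sys.argv[3]}.npz"));W=world(c)
    J=np.einsum("ijk,lk->ijl",W[...,:2]-O,np.array([[np.sin(a),-np.cos(a)],[np.cos(a),np.sin(a)]]))
    m=(np.abs(J[...,0])<.043)&(J[...,1]>e[1]+.02)&(J[...,1]<min(e[1]+.16,.095))&(W[...,2]>.01)&(W[...,2]<.028)
    k,l,s,_=cv2.connectedComponentsWithStats(m.astype(np.uint8)); m=l==1+s[1:,4].argmax()
    q=J[m]*1000; r=cv2.minAreaRect(q.astype(np.float32)); print(n,len(q),np.round(r[0],1),np.round(r[1],1),round(r[2],1),"lead y",np.percentile(q[:,1],98).round(1))
E
python3 look.py .455 -.15 c
```

```text
top [ 467.6 -137.7] [104.6  59.9] 82.9 jig mm [-1.000e-01 -2.647e+02]
side [ 464.5 -181.3] [98.2 58.6] 80.3 jig mm [   2.1 -308.3]
12.825 [ 0.4582 -0.2145  0.025 ] [-1.00e-01 -3.42e+02] [-0.001  0.749  0.663  0.   ] [-0.1 -0.4 -0.8]
top 465 [-1.000e-01 -2.647e+02] [104.6  59.9] 89.9 lead y -214.3
side 93 [  -9.3 -290.1] [28.2 67.7] 13.3 lead y -260.7
```

The board stays centred and straight, with its leading end at jig y ≈ -212. I push on to just short of the posts.

Request:
servo_tool(commands=[[[5,0,0],0,30],[[8,0,0],0,30],[[10,0,0],0,30],[[11,0,0],0,30],[[11,0,0],0,30],[[11,0,0],0,30],[[11,0,0],0,30],[[11,0,0],0,30],[[11,0,0],0,30],[[11,0,0],0,30],[[11,0,0],0,30],[[11,0,0],0,30],[[11,0,0],0,30],[[11,0,0],0,30],[[11,0,0],0,30],[[10,0,0],0,30],[[8,0,0],0,30],[[5,0,0],0,30],[[3,0,0],0,30],[[0,0,0],0,30]])

```text
time_s: 15.32
eef_pos: [0.4805, -0.0351, 0.0253]
eef_rot: [-0.0, 0.749, 0.663, 0.0]
wrist_force: [0.4, 0.5, 0.6]
opening: 0.35
grasp_force: 0.0
```

```bash
python3 look.py .485 0 d; python3 - <<'E'
import cv2
c=cv2.imread("pics/top_d.png");cv2.imwrite("pics/top_d2.png",cv2.resize(c[170:270,130:290],None,fx=4,fy=4,interpolation=cv2.INTER_CUBIC))
E
```

```text
top [492.7  67.3] [51.  59.2] 82.3 jig mm [ -0.2 -58.1]
side [488.4   5.3] [110.7  58.6] 81.3 jig mm [   3.1 -120.2]
15.425 [ 0.4805 -0.0353  0.0253] [   0.2 -161.5] [-0.     0.749  0.663  0.   ] [-0.1  0.5 -0.5]
top 236 [ -0.2 -58.1] [51.  59.2] 89.3 lead y -33.0
side 85 [  -9.4 -102.7] [28.5 78.9] 13.2 lead y -65.8
```

View pics/top_d2.png

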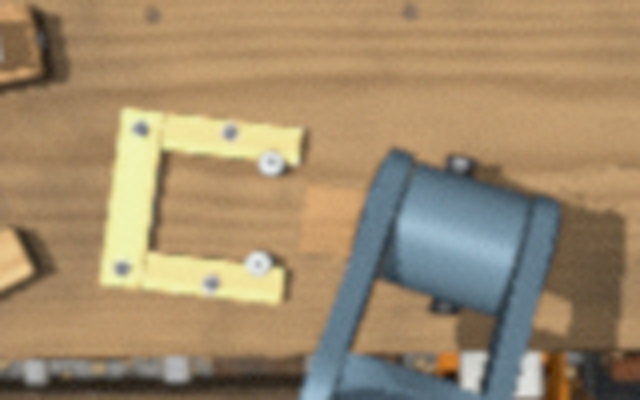

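The board's end is centred just before the posts, with its edges at crop rows 185-253 and the post midline near row 216. I feed it in slowly.

Request:
servo_tool(commands=[[[3,0,0],0,30],[[4,0,0],0,30],[[4,0,0],0,30],[[4,0,0],0,30],[[4,0,0],0,30],[[4,0,0],0,30],[[4,0,0],0,30],[[4,0,0],0,30],[[4,0,0],0,30],[[4,0,0],0,30],[[4,0,0],0,30],[[4,0,0],0,30],[[4,0,0],0,30],[[4,0,0],0,30],[[3,0,0],0,30],[[2,0,0],0,30],[[0,0,0],0,30]])

```text
time_s: 17.55
eef_pos: [0.4878, 0.0245, 0.0253]
eef_rot: [-0.0, 0.749, 0.663, 0.0]
wrist_force: [-0.2, 0.9, 0.7]
opening: 0.351
grasp_force: 0.0
```

```bash
python3 look.py .485 0 e | sed -n '3,4p'; python3 - <<'E'
import cv2
c=cv2.imread("pics/top_e.png");cv2.imwrite("pics/top_e2.png",cv2.resize(c[190:260,130:250],None,fx=5,fy=5,interpolation=cv2.INTER_CUBIC))
E
```

```text
17.65 [0.4878 0.0244 0.0253] [   0.2 -101.4] [-0.     0.749  0.663  0.   ] [-0.8 -0.1 -0.3]
top 140 [ 0.  13.2] [30.3 59.5] 86.3 lead y 27.0
```

View pics/top_e2.png

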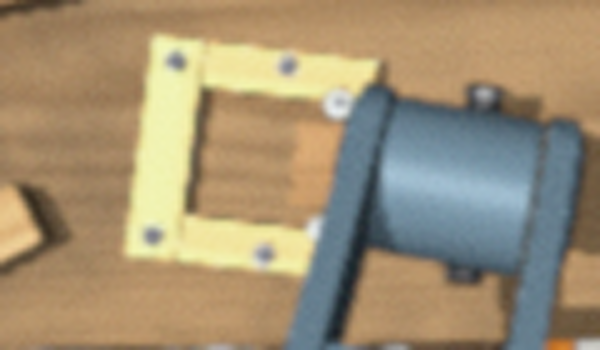

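The leading end, at crop (300,165), is through the posts and centred. I continue to just short of the stop.

Request:
servo_tool(commands=[[[3,0,0],0,30],[[4,0,0],0,30],[[5,0,0],0,30],[[5,0,0],0,30],[[5,0,0],0,30],[[5,0,0],0,30],[[5,0,0],0,30],[[5,0,0],0,30],[[5,0,0],0,30],[[5,0,0],0,30],[[5,0,0],0,30],[[4,0,0],0,30],[[4,0,0],0,30],[[3,0,0],0,30],[[2,0,0],0,30],[[1,0,0],0,30],[[0,0,0],0,30]])

```text
time_s: 19.77
eef_pos: [0.4958, 0.09, 0.0253]
eef_rot: [-0.0, 0.749, 0.663, 0.0]
wrist_force: [1.1, -0.2, -0.3]
opening: 0.351
grasp_force: 0.1
```

Request:
servo_tool(commands=[[[1,0,0],0,30],[[1,0,0],0,30],[[0,0,0],0,30]])

```text
time_s: 20.15
eef_pos: [0.496, 0.0919, 0.0253]
eef_rot: [-0.0, 0.749, 0.663, 0.0]
wrist_force: [-0.5, -1.1, 0.6]
opening: 0.351
grasp_force: 0.3
```

Request:
servo_tool(commands=[[[1,0,0],0,30],[[1,0,0],0,30],[[0,0,0],0,30]])

```text
time_s: 20.52
eef_pos: [0.4963, 0.094, 0.0252]
eef_rot: [-0.0, 0.749, 0.663, 0.0]
wrist_force: [0.2, -0.5, 0.5]
opening: 0.352
grasp_force: 0.1
```

Request:
servo_tool(commands=[[[1,0,0],0,30],[[0,0,0],0,30]])

```text
time_s: 20.78
eef_pos: [0.4964, 0.0949, 0.0252]
eef_rot: [-0.0, 0.749, 0.663, 0.0]
wrist_force: [-0.2, -0.6, -0.2]
opening: 0.351
grasp_force: 0.1
```

Request:
servo_tool(commands=[[[1,0,0],0,30],[[0,0,0],0,30]])

```text
time_s: 21.02
eef_pos: [0.4965, 0.0956, 0.0253]
eef_rot: [0.0, 0.749, 0.663, -0.0]
wrist_force: [-0.0, -2.3, -0.8]
opening: 0.351
grasp_force: 1.3
```

Request:
servo_tool(commands=[[[1,0,0],0,30],[[0,0,0],0,30]])

```text
time_s: 21.28
eef_pos: [0.4965, 0.0957, 0.0253]
eef_rot: [0.0, 0.749, 0.663, -0.001]
wrist_force: [-1.6, -7.8, 1.4]
opening: 0.353
grasp_force: 4.0
```

```bash
python3 look.py .485 0 f | sed -n '3,4p'
```

```text
21.375 [0.4964 0.0957 0.0253] [  0.  -29.5] [ 0.     0.749  0.663 -0.001] [-1.2 -8.2  1.9]Traceback (most recent call last):
  File "look.py", line 19, in <module>
    k,l,s,_=cv2.connectedComponentsWithStats(m.astype(np.uint8)); m=l==1+s[1:,4].argmax()
                                                                         ~~~~~~~~~~~~~~^^
ValueError: attempt to get argmax of an empty sequence
```

The force has risen to 8 N with no further motion, so the board is against the stop. I back off, lift, move clear and check.

Request:
servo_tool(commands=[[[-2,0,0],0,30],[[-10,0,0],0,30],[[-20,0,0],0,30],[[0,0,-30],0,30],[[0,0,-40],0,30],[[-30,0,-40],0,30],[[-50,0,0],0,30],[[-50,0,0],0,30],[[-50,0,0],0,30],[[0,0,0],0,30],[[0,0,0],0,30]])

```text
time_s: 22.75
eef_pos: [0.4706, -0.1134, 0.1351]
eef_rot: [-0.0, 0.749, 0.662, 0.0]
wrist_force: [0.3, 0.4, -0.9]
opening: 0.353
grasp_force: 0.0
```

```bash
python3 - <<'E'
from h import *
from bench import ctrl
O=np.array([.5,.125]);a=np.radians(83)
A=np.array([[np.sin(a),-np.cos(a)],[np.cos(a),np.sin(a)]])
c=ctrl.camera("top");W=world(c);J=(W[...,:2]-O)@A.T*1000
m=(np.abs(J[...,0])<40)&(J[...,1]>-60)&(J[...,1]<-12)&(W[...,2]>.01)
print("rear part",np.percentile(J[m],[2,50,98],axis=0).round(1))
m=(np.abs(J[...,0])<36)&(J[...,1]>18)&(J[...,1]<85)&(W[...,2]>.01)
r=cv2.minAreaRect(J[m].astype(np.float32));print("inner part",r)
for n,p in(("sanding",[.604,-.4485]),("pine",[.447,.378])):
    W,k=comp(c,p); print(n,cv2.minAreaRect(W[k][:,:2].astype(np.float32)*1000)[0])
cv2.imwrite("pics/fin.png",cv2.resize(c["color"][130:270,95:285,::-1],None,fx=4,fy=4,interpolation=cv2.INTER_CUBIC))
print(ctrl.get_obs()["wrist_force"])
E
```

```text
rear part [[-27.5 -21.4]
 [  0.8 -16.8]
 [ 28.8 -12.5]]
inner part ((-0.27346038818359375, 51.66278076171875), (66.79307556152344, 59.68986129760742), 89.76271057128906)
sanding (603.9035034179688, -450.5120544433594)
pine (446.677734375, 378.2205810546875)
[-0.003473   -0.55625504  0.21620173]
```

View pics/fin.png

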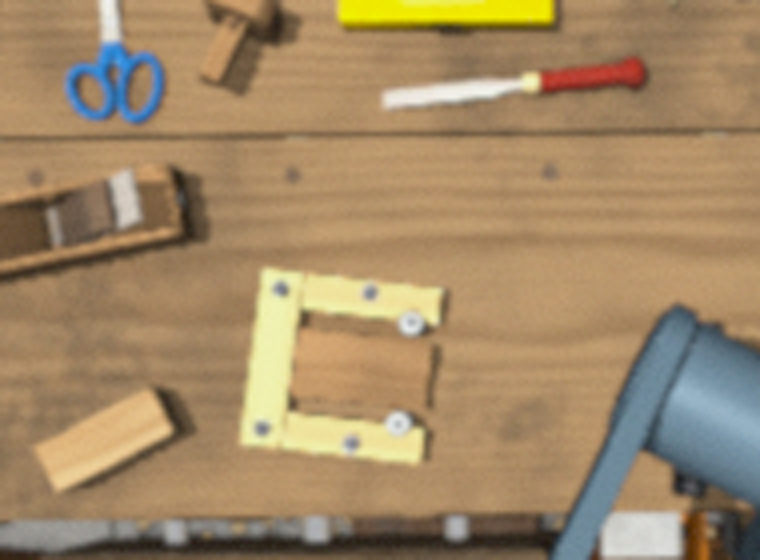

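The board, at crop (362,370), lies centred and straight against the stop. The pine block, sanding block and chisel have not moved.

```bash
python3 -c "
from bench import ctrl
print(ctrl.hand_in())"
```

```text
the job is handed in; nothing more can be done
None
```

The board was pushed between the posts and rests flat against the stop, centred to within about 1 mm and straight, with the bystanders unmoved; the job was handed in at about 23 s, and no verdict was shown.

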